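Vent a pressure chamber and hold its lid half open

ROBOT

A 6-joint arm with a two-finger parallel gripper is mounted at the origin on the work surface. World frame = base frame: x ahead of the robot, y to its left, z up, the work surface at z = 0. Lengths are in mm, angles in rad, forces in N, time in s.
With the tool pointing down it reaches from about 275 to 825 mm from the base axis. Payload 4.9 kg.
Tool frame: the origin (TCP) lies at the very end of the fingers, on their centre line; the grasp point (between the pads) lies 19 mm behind it; z points along the fingers, y is the line along which they close (so a half turn about z gives the same grasp; the last joint's range is limited). The gripper opens to 85 mm and grips with 20 to 120 N. Pads are 22 mm wide; open, the fingers measure 114 mm over their backs; the gripper's body (76 mm by 85 mm) begins 54 mm behind the grasp point. The pads swing forward as they close: fully open they stand 13 mm farther back than shut.
Start: joints at [-1.339, 0.326, -0.193, 1.052, 0, 1.437], TCP at [196.746, -513.624, 231.281] pointing down, gripper open.
Joint ranges: [-2.65, 2.65], [-0.97, 1.79], [-1.3, 1.35], [-1.93, 2.1], [-1.47, 1.37], [-3.14, 3.14]. Speed limits (rad/s): [2.57, 2.57, 3.14, 3.14, 3.14, 3.14].

INTERFACE

Orientations are given as [roll, pitch, yaw] about the fixed x, y, z axes, in that order (R = Rz(yaw) Ry(pitch) Rx(roll)).
In Python, from bench import bot, solve_ik, imaging gives the robot as it stands. Calls block until the motion is done:
- bot.move_ptp(position, orientation): joint-space move of the TCP to a pose.
- bot.movel(position, rot=None, max_speed=150, threshold=None): straight line of the TCP; rot=None keeps the orientation; max_speed is the mean speed in mm/s. With threshold (N) it stops when the force on the tool has changed by that much, and returns True; else False.
- bot.move_j(angles): joint-space move.
- bot.grip(opening, effort=None): opening from 0.0 (shut) to 1.0 (fully open); effort is the grip in N (None keeps the last); returns when the fingers have stopped.
- bot.dwell(seconds).
- solve_ik(position, orientation): joint angles nearest the present ones, or None.
- bot.get_state(): the state.
- imaging.capture(name): name is "side" or "top"; returns the picture (384x512x3 uint8, blue, green, red); there is no depth.
- imaging.camera_model(name): a dict with "K" (3x3 intrinsics, pixels), "position" and "rotation" of the camera in the world. Camera axes: x right, y up, looking along -z (the intrinsics and any distortion apply to the point x, -y, -z); pixel columns grow to the right and rows downward; lengths in mm; the calibration is good to about 2 mm. A picture is of the moment at which its call begins. camera_model takes no time and is no camera call.
A pose or a line that the arm cannot do raises bot.IKError and nothing moves.
- bot.sign_off(): hands the job in; it is judged then, once.
The state is a dict: "t": time; "qpos": joint angles; "joint_velocities": joint speeds; "effort": joint torques, N m; "tcp_pos": TCP position; "orientation": TCP orientation; "contact_force": force on the tool from outside, world axes, zero at the start; "wrist_torque": the same for the moment, N m; "opening": opening from 0.0 (shut) to 1.0 (fully open); "gripper_force": force on a finger pad.
Only numpy, scipy, OpenCV 4.12 (cv2) and the standard library are available. Lean on these libraries where they do the work, as an engineer would, in place of code of your own. Each camera call takes 0.05 s, during which the arm holds its last target. There are 200 camera calls.

TASK

With the chamber's lid still shut, press the vent pedal down to its stop with the gripper, keep it down for about a second and let it come back up; then raise the chamber's lid by its bar handle and hold it open at 50 degrees so that the vials can be inspected. The lid falls shut by itself, so finish while still holding it at that angle with the fingers, and leave the tube rack, the jar and the slide box where they stand.

Things in the scene. Friction and masses are not known exactly. Their poses are not given: they have to be found in the camera images.
- chamber: pressure chamber: a white open-topped box 160 x 160 mm and 100 mm high, fixed to the bench, holding a block of small amber vials. Origin at the centre of its underside, z up. Its front (-x side) faces the robot, give or take 0.5 rad of yaw; the lid's hinge is along y at the top of its far (+x) side.
- chamber_hinge (a point): middle of the lid's hinge axis, in the chamber's frame at (80, 0, 100) mm; does not move. The axis is the chamber's y.
- lid (a joint): angle of the lid in rad, 0 = shut (lying level), grows as the front edge goes up, stop at 1.4; 50 degrees is 0.873. Weight (lid 0.35 kg, varies) and a spring close it from every angle: roughly 1.5 to 4 N downward at the bar. The lid is a black frame 160 x 160 x 12 mm with a clear window.
- lid_bar (a point): middle of the lid's handle: a round steel bar 12 mm thick, parallel to the hinge (chamber's y), in the lid's plane, 55 mm in front of the lid's front edge, 215 mm from the hinge, between two side arms 120 mm apart. Centre 106 mm above the bench when shut, free space below and behind it. It moves up and back on a circle about the hinge and can turn between finger pads. Axes: the lid's.
- pedal_base: base plate of the vent pedal, grey, 150 (x) x 90 (y) x 10 mm, fixed to the bench on the left or the right of the chamber, with yaw up to 0.4 rad. Origin at the centre of its underside, z up. It carries a ribbed treadle 125 x 66 mm, hinged at the far (+x) end 34 mm above the bench, rising towards the robot (-x) by 0.2 rad.
- pedal_pad (a point): point to press: on top of the treadle on its centre line, 25 mm from its free end, about 61 mm above the bench at rest; moves down about 25 mm at the stop. Axes: those of the treadle.
- vent_pedal (a joint): angle of the treadle in rad, 0 = up (rest), grows when pressed down, stop at 0.25. A spring returns it: about 3 N at the pad to start, 8 N at the stop.
- tube_rack: bystander: loose white tube rack 80 x 150 x 45 mm (tubes stand up to 58 mm), on the other side of the chamber from the pedal. Origin at the centre of its underside.
- reservoir: bystander: loose glass jar with a black cap, 60 mm across, 85 mm high. Origin at the centre of its underside.
- slide_box: bystander: loose flat grey box 85 x 100 x 35 mm. Origin at the centre of its underside.

How it is judged (in metres and radians):
On the way, in this order (a step that is already met when the one before it is completed fails the run):
1. the fingers press the vent pedal to its stop (within 0.04 rad) for half a second, the lid still shut (value of joint vent_pedal above 0.21 rad and contact force between the fingers and pedal_base above 1 N and value of joint lid below 0.05 rad), for 0.5 s.
2. the pedal is let back up, the lid still shut (value of joint each of vent_pedal, lid below 0.05 rad), for 0.1 s.
At the end, for the whole second after the job is handed in: the lid is held still by the fingers at 50 degrees, give or take 5 (0.785 to 0.960 rad), nothing else propping it; the pedal is back up (below 0.05 rad); tube rack, jar and slide box are within 30 mm of where they stood (value of joint lid between 0.785 and 0.96 rad and velocity of joint lid between -0.05 and 0.05 rad/s and contact force between the fingers and chamber above 0.5 N and value of joint vent_pedal below 0.05 rad and distance of each of tube_rack, reservoir, slide_box from where it was at the start of the episode below 0.03 m and contact force between each of tube_rack, reservoir, slide_box and chamber below 0.1 N); the arm keeps its last pose, push and grip.
It fails at once if the tube rack is pushed away by more than 30 mm or tipped (distance of tube_rack from where it was at the start of the episode above 0.03 m or angle between tube_rack's own z axis and vertical above 0.4 rad).
It fails at once if the jar is pushed away by more than 30 mm or tipped (distance of reservoir from where it was at the start of the episode above 0.03 m or angle between reservoir's own z axis and vertical above 0.4 rad).
It fails at once if the slide box is pushed away by more than 30 mm or tipped (distance of slide_box from where it was at the start of the episode above 0.03 m or angle between slide_box's own z axis and vertical above 0.4 rad).
It also fails if it takes over 54 s, if anything falls off the work surface, if the arm or the gripper's body presses on something with over 40 N, if the wrist force passes 120 N, or if a joint passes its speed limit or range.

## Working session

There is one attempt and no reset: what is moved stays moved. The work goes in short steps, each a Python script; the robot and the scene stay as the last script left them, time stands still between calls to the robot, and variables do not carry over. Pictures are saved under pics/ and viewed, at most 10 in all, crops included, and the job is handed in when it is done.

```bash
mkdir -p pics; ls
python3 - <<'E'
from bench import bot, imaging
import cv2
for n in("side","top"):
    im=imaging.capture(n); cv2.imwrite(f"pics/{n}0.png",im); m=imaging.camera_model(n); print(n,m)
    cv2.imwrite(f"pics/{n}0b.png",cv2.resize(im,(800,600),interpolation=cv2.INTER_CUBIC))
print(bot.get_state())
E
```

```text
pics
side {'K': array([[397.5792395 ,   0.        , 258.68831734],
       [  0.        , 397.5792395 , 192.56845201],
       [  0.        ,   0.        ,   1.        ]]), 'position': array([ 361.05663262, -717.55910956,  788.23032427]), 'rotation': array([ 0.82892103,  0.02195284, -0.32363946])}
top {'K': array([[418.83553818,   0.        , 260.86937658],
       [  0.        , 418.83553818, 192.73490318],
       [  0.        ,   0.        ,   1.        ]]), 'position': array([ 400.79738267,   12.770351  , 1203.34622635]), 'rotation': array([ 0.18083835,  0.00216144, -1.54995341])}
{'t': 0.1, 'qpos': array([-1.33924007e+00,  3.26907192e-01, -1.93471905e-01,  1.05200255e+00,
       -8.79948095e-06,  1.43660564e+00]), 'joint_velocities': array([-4.17993759e-04, -4.24077423e-03,  1.86555186e-03,  5.54263963e-04,
        6.74619221e-04, -2.19275154e-05]), 'effort': array([ 1.18148208e-03, -4.44238794e+01,  2.63038641e+01,  7.85389479e-03,
       -5.70521081e-05,  4.33831104e-06]), 'tcp_pos': array([ 196.59874586, -513.1072619 ,  230.56430444]), 'orientation': array([-3.14002041e+00, -2.03376604e-04,  3.65746790e-01]), 'contact_force': array([-0.04345273, -0.44429013, -0.39357376]), 'wrist_torque': array([ 0.01789543,  0.03614131, -0.02188443]), 'gripper_force': 0.0, 'opening': 1.0030130502928776}
```

View pics/top0b.png

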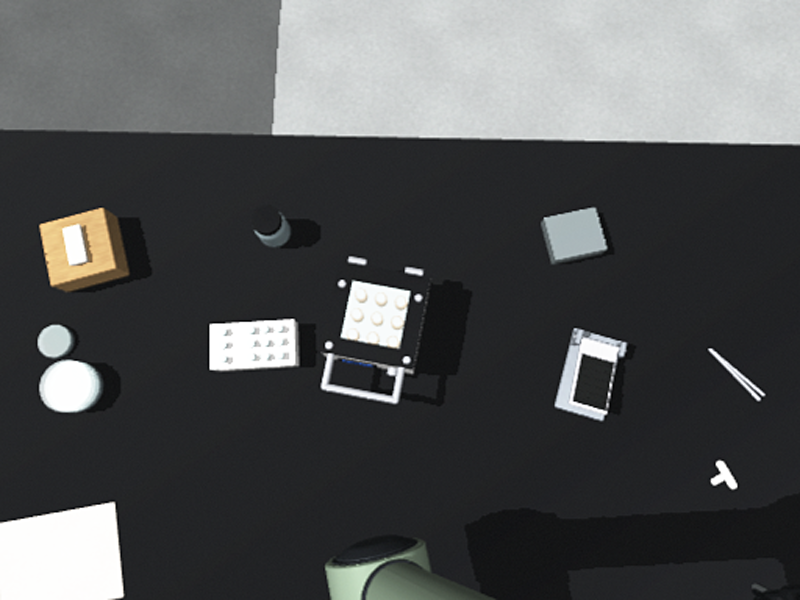

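View pics/side0b.png

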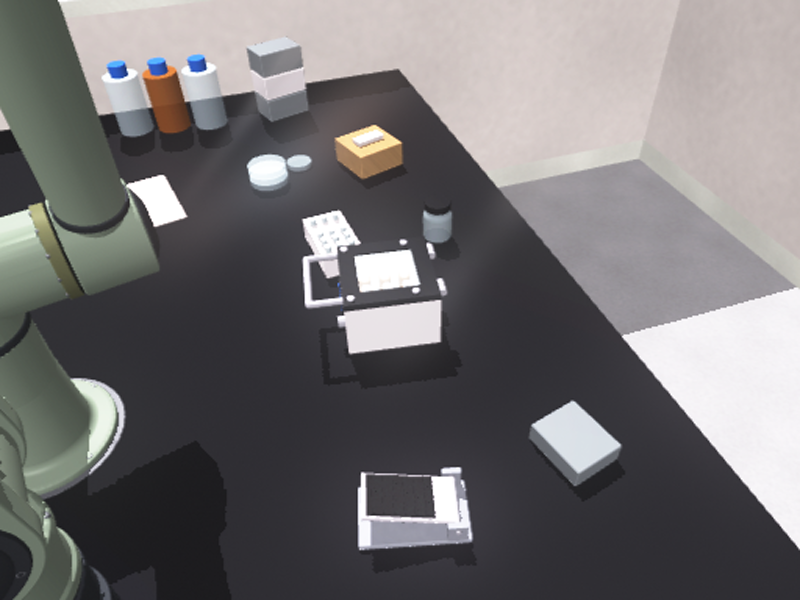

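The top view shows the chamber with its bar at about (325-400, 385-402), the pedal to its right at (590, 375), the rack to the left at (254, 345), the jar at (270, 228) and the slide box at (575, 235). The side view has the bar at (305, 255-305) and the pedal at (415, 510). I'll zoom in on the bar and the pedal.

```bash
cat > h.py <<'E'
import numpy as np, cv2
from scipy.spatial.transform import Rotation as Rn
from bench import bot, imaging, solve_ik
CAM={n:imaging.camera_model(n) for n in("side","top")}
def ray(n,uv):
    c=CAM[n]; p=np.linalg.inv(c["K"])@[uv[0],uv[1],1]
    d=Rn.from_euler("xyz",c["rotation"]).apply([p[0],-p[1],-p[2]]); return c["position"],d/np.linalg.norm(d)
def plane(n,uv,z):
    o,d=ray(n,uv); return o+d*(z-o[2])/d[2]
def tri(a,b):  # side uv, top uv -> point, gap
    (o1,d1),(o2,d2)=ray("side",a),ray("top",b)
    s=np.linalg.lstsq(np.c_[d1,-d2],o2-o1,rcond=None)[0]
    p,q=o1+s[0]*d1,o2+s[1]*d2; return (p+q)/2,np.linalg.norm(p-q)
def proj(n,P):
    c=CAM[n]; q=Rn.from_euler("xyz",c["rotation"]).inv().apply(np.array(P)-c["position"]); q=c["K"]@[q[0],-q[1],-q[2]]; return q[:2]/q[2]
E
python3 - <<'E'
import cv2,numpy as np
t=cv2.imread("pics/top0.png");s=cv2.imread("pics/side0.png")
def crop(im,x,y,w=66,h=50):
    return cv2.resize(im[y:y+h,x:x+w],(396,300),interpolation=cv2.INTER_NEAREST)
o=np.vstack([np.hstack([crop(t,200,215),crop(t,345,205,)]),np.hstack([crop(s,188,155),crop(s,225,297,80,61)])])
cv2.imwrite("pics/crops.png",o)
E
```

```text
(no output)
```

View pics/crops.png

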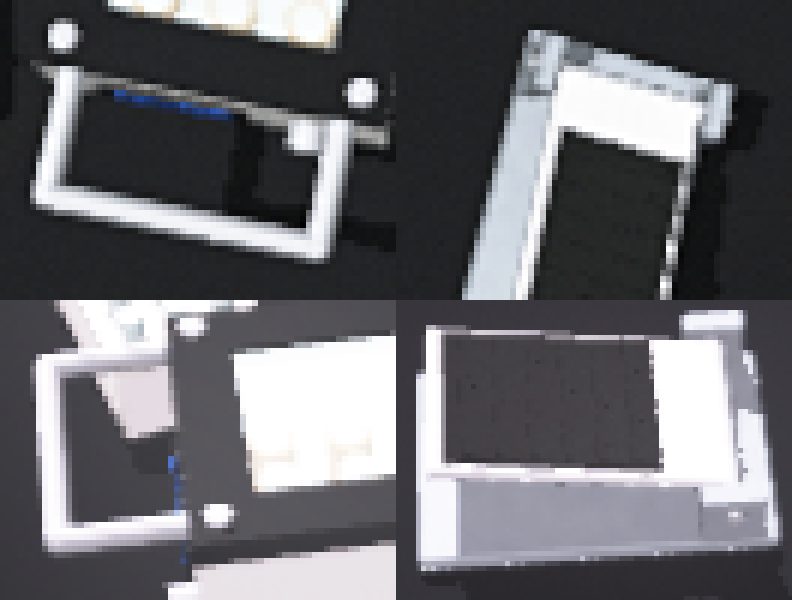

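The crops show the bar corners at top (208, 247.5) and (253.3, 255.8), and at side (196.3, 166.2) and (197.7, 194.2). The dark treadle pad shows clearly in both views. Next I'll refine these with masks and triangulate.

```bash
cat > m.py <<'E'
from h import *
t=cv2.imread("pics/top0.png",0);s=cv2.imread("pics/side0.png",0)
def edge(im,pts,vert):  # bar centreline: bright centroid across strips
    o=[]
    for (x,y) in pts:
        x=int(round(x));y=int(round(y));w=np.clip((im[y,x-5:x+6] if vert else im[y-5:y+6,x]).astype(float)-110,0,None)
        c=(w*np.arange(-5,6)).sum()/w.sum(); o.append((x+c,y) if vert else (x,y+c))
    return np.array(o)
a,b=np.array([208,247.5]),np.array([253.3,255.8])
bt=edge(t,[a+(b-a)*f for f in np.linspace(.2,.8,20)],False)
c,d=np.array([196.3,166.2]),np.array([197.7,194.2])
bs=edge(s,[c+(d-c)*f for f in np.linspace(.2,.8,16)],True)
lt=np.polyfit(bt[:,0],bt[:,1],1); ls=np.polyfit(bs[:,1],bs[:,0],1)
a[1],b[1]=np.polyval(lt,a[0]),np.polyval(lt,b[0]); c[0],d[0]=np.polyval(ls,c[1]),np.polyval(ls,d[1])
L,gl=tri(c,a);R,gr=tri(d,b)
print("bar L",L,gl,"R",R,gr,"len",np.linalg.norm(L-R),"mid",(L+R)/2)
v=(L-R)[:2];print("yaw",np.arctan2(v[1],v[0])-np.pi/2)
# pedal pad: dark hole in the bright treadle
def hole(im,x,y,w,h,th):
    z=4;g=cv2.resize(im[y:y+h,x:x+w],None,fx=z,fy=z,interpolation=cv2.INTER_CUBIC)
    m=cv2.morphologyEx((g>th).astype(np.uint8),cv2.MORPH_CLOSE,np.ones((9,9)))
    cs,hi=cv2.findContours(m,cv2.RETR_CCOMP,cv2.CHAIN_APPROX_NONE)
    hs=[k for k,q in zip(cs,hi[0]) if q[3]>=0]; k=max(hs,key=cv2.contourArea)
    r=cv2.minAreaRect(k); return (cv2.approxPolyDP(k,0.05*cv2.arcLength(k,True),True)[:,0]+.5)/z-.5+[x,y], (cv2.boxPoints(r)+.5)/z-.5+[x,y]
for n,im,roi in(("top",t,(345,205,66,70)),("side",s,(222,292,90,70))):
    for q in hole(im,*roi,90): print(n,q.round(1).tolist())
E
python3 m.py
```

```text
bar L [453.63086985 153.84693    106.68409405] 1.728082425690594 R [434.15958066  35.38946266 110.69628801] 0.46039168127438507 len 120.11411395265962 mid [443.89522525  94.61819633 108.69019103]
yaw -0.1629168319291776
top [[372.6, 226.6], [391.9, 231.6], [387.1, 261.6], [366.6, 256.1]]
top [[365.8, 258.0], [372.1, 226.1], [393.5, 230.3], [387.2, 262.2]]
side [[234.1, 304.1], [275.1, 304.9], [277.4, 330.1], [234.9, 329.1]]
side [[233.7, 329.9], [234.1, 303.5], [277.8, 304.3], [277.4, 330.6]]
```

```bash
cat > p.py <<'E'
from h import *
S=[[234.1,304.1],[275.1,304.9],[277.4,330.1],[234.9,329.1]]
T=[[366.6,256.1],[372.6,226.6],[391.9,231.6],[387.1,261.6]]
C=[]
for a,b in zip(S,T):
    p,g=tri(a,b);C.append(p);print(p.round(1),round(g,1))
C=np.array(C); near=(C[0]+C[3])/2; far=(C[1]+C[2])/2; d=far-near; L=np.linalg.norm(d)
yaw=np.arctan2(d[1],d[0]); print("near",near,"far",far,"L",L,"W",np.linalg.norm(C[0]-C[3]),"yaw",yaw,"slope",np.arcsin(-d[2]/L))
P=near+d/L*20; print("press",P)
for pos,o in(([P[0],P[1],230],[np.pi,0,yaw]),([P[0],P[1],35],[np.pi,0,yaw]),([443.9,94.6,90],[np.pi,0,1.408]),([443.9,94.6,90],[np.pi,0,-1.734]),([520,82,250],[np.pi,0,1.408])):
    q=solve_ik(pos,o); print(None if q is None else np.round(q,2))
E
python3 p.py
```

```text
[ 441.4 -268.6   62.7] 0.6
[ 523.3 -290.6   49. ] 0.5
[ 509.7 -344.    46. ] 1.9
[ 427.7 -323.1   63.2] 1.0
near [ 434.54102215 -295.89098922   62.91283212] far [ 516.50919075 -317.30975763   47.54121908] L 86.10360498279262 W 56.197745059904655 yaw -0.2555909067109087 slope 0.17948677452687745
press [ 453.58044997 -300.86610459   59.3423398 ]
[-0.72  0.32 -0.21  1.04  0.    2.68]
[-0.72  0.53 -0.45  0.6   0.    2.68]
[ 0.05  0.31 -0.63  0.63  0.    1.78]
[ 0.05  0.31 -0.63  0.63  0.   -1.36]
[ 0.02  0.27 -0.22  1.08  0.    1.75]
```

Run:
```python
from h import *
st=lambda:[np.round(bot.get_state()[k],2).tolist() for k in("t","tcp_pos","contact_force","opening")]
o=[np.pi,0,-0.256]
bot.grip(0.0)
bot.move_ptp([453.6,-300.9,150],o)
bot.movel([453.6,-300.9,75]);print(st())
print(bot.movel([453.6,-300.9,25],max_speed=25,threshold=16));print(st())
cv2.imwrite("pics/press.png",cv2.resize(imaging.capture("side")[260:384,190:340],None,fx=4,fy=4))
bot.dwell(1.0);print(st())
```

```text
[2.81, [453.69, -301.71, 75.54], [0.71, 0.36, -0.31], -0.0]
True
[4.23, [452.28, -300.56, 36.29], [-2.08, 1.68, 10.77], -0.0]
[5.28, [452.27, -300.58, 36.31], [-1.61, 1.14, 9.69], 0.0]
```

View pics/press.png

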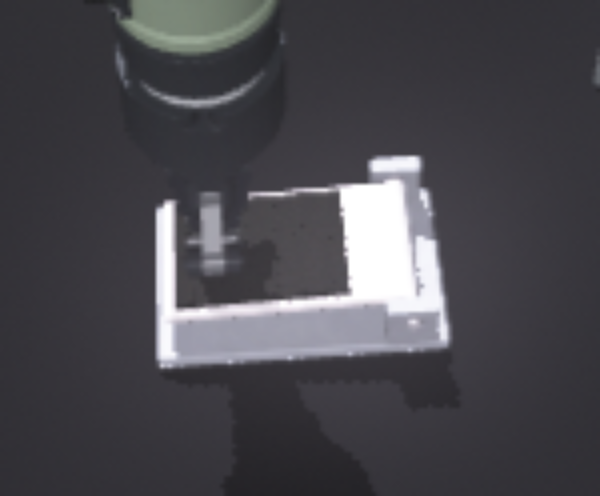

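The picture shows the treadle lying level on its base with the fingertips on the ribbed pad at about (212, 260). I'll push slightly further to confirm it's at the stop, then release and go to the bar.

Run:
```python
from h import *
st=lambda:[np.round(bot.get_state()[k],2).tolist() for k in("t","tcp_pos","contact_force","opening")]
bot.movel([453.6,-300.9,33.5],max_speed=15,threshold=15);print(st())
bot.dwell(0.8);print(st())
bot.movel([453.6,-300.9,75],max_speed=50);print(st())
bot.movel([453.6,-300.9,200])
cv2.imwrite("pics/rel.png",cv2.resize(imaging.capture("top")[180:300,180:420],None,fx=3,fy=3))
bot.grip(0.55)
bot.move_ptp([443.9,94.6,200],[np.pi,0,1.408])
bot.movel([443.9,94.6,135]);print(st())
cv2.imwrite("pics/bar.png",cv2.resize(imaging.capture("side")[110:230,150:310],None,fx=5,fy=5))
```

```text
[5.5, [452.27, -300.58, 36.25], [-3.32, 1.47, 11.41], 0.0]
[6.3, [452.25, -300.59, 36.25], [-3.28, 1.82, 10.28], -0.0]
[7.24, [453.17, -300.6, 74.54], [-0.21, 0.34, -0.61], 0.0]
[10.83, [444.29, 94.11, 135.23], [0.29, 0.02, 0.62], 0.55]
```

View pics/rel.png

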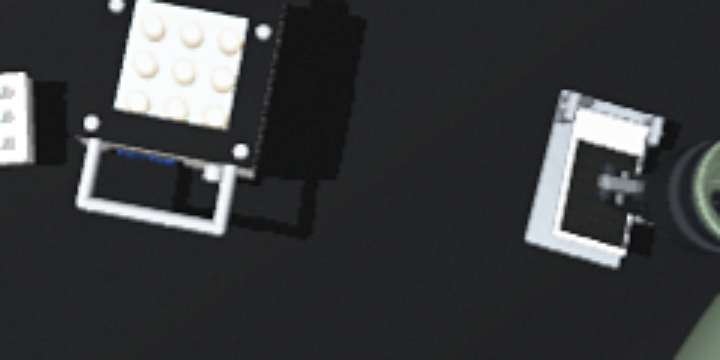

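View pics/bar.png

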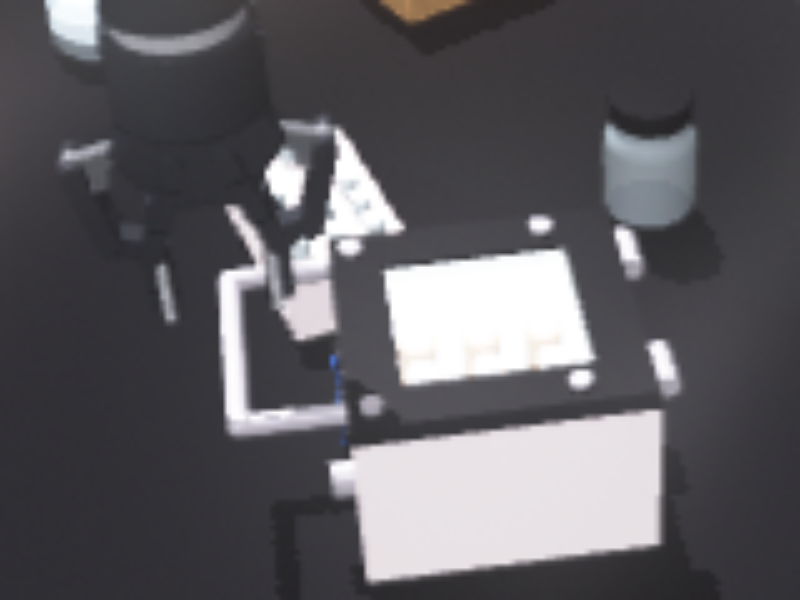

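The pedal is back up, and the fingers straddle the bar, one on each side, at about (165, 300) and (280, 290). I'll descend and grip.

Run:
```python
from h import *
st=lambda:[np.round(bot.get_state()[k],2).tolist() for k in("t","tcp_pos","contact_force","opening","gripper_force")]
print(bot.movel([443.9,94.6,87],max_speed=80,threshold=12));print(st())
bot.grip(0.0,effort=40);bot.dwell(0.2);print(st())
cv2.imwrite("pics/grip.png",cv2.resize(imaging.capture("side")[110:230,150:310],None,fx=5,fy=5))
```

```text
False
[11.63, [444.27, 94.63, 87.35], [0.68, -0.17, 0.26], 0.55, 0.0]
[12.25, [444.78, 94.53, 87.33], [2.31, 0.16, 0.94], 0.12, 38.98]
```

View pics/grip.png

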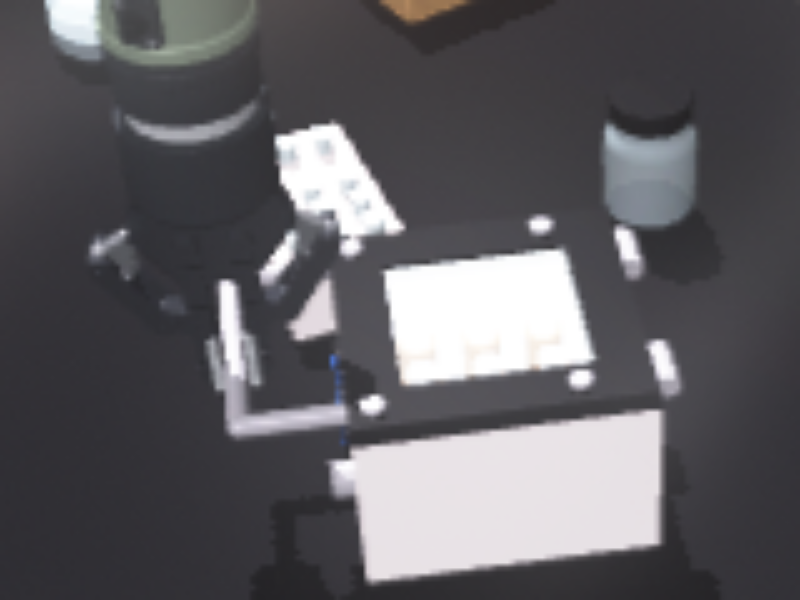

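Run:
```python
from h import *
st=lambda:[np.round(bot.get_state()[k],2).tolist() for k in("t","tcp_pos","contact_force","opening","gripper_force")]
B=np.array([443.9,94.6,87.]);ax=np.array([np.cos(-.163),np.sin(-.163)])
for deg in range(5,51,5):
    t=np.radians(deg);u=215*np.cos(t)-6*np.sin(t);w=215*np.sin(t)+6*np.cos(t)
    bot.movel([*(B[:2]+(215-u)*ax),B[2]+w-6],max_speed=50)
    if deg%10==0:print(deg,st())
bot.dwell(0.5);print(st())
im=imaging.capture("side");cv2.imwrite("pics/side_up.png",im);tp=imaging.capture("top");cv2.imwrite("pics/top_up.png",tp)
cv2.imwrite("pics/up.png",np.hstack([cv2.resize(im[70:230,150:310],(400,400)),cv2.resize(tp[130:290,130:290],(400,400))]))
```

```text
10 [13.35, [448.45, 93.91, 123.81], [5.0, -0.07, -5.05], 0.12, 38.84]
20 [14.4, [458.11, 92.28, 159.58], [3.41, 1.07, -5.03], 0.12, 38.86]
30 [15.45, [473.98, 89.57, 194.17], [-7.07, 1.61, 0.66], 0.12, 39.02]
40 [16.5, [494.56, 86.14, 224.53], [-11.75, 2.19, 6.16], 0.12, 39.09]
50 [17.55, [520.69, 81.75, 251.77], [-18.1, 1.82, 15.98], 0.12, 39.41]
[18.05, [520.61, 81.78, 251.69], [-17.28, 1.37, 15.19], 0.12, 39.4]
```

View pics/up.png

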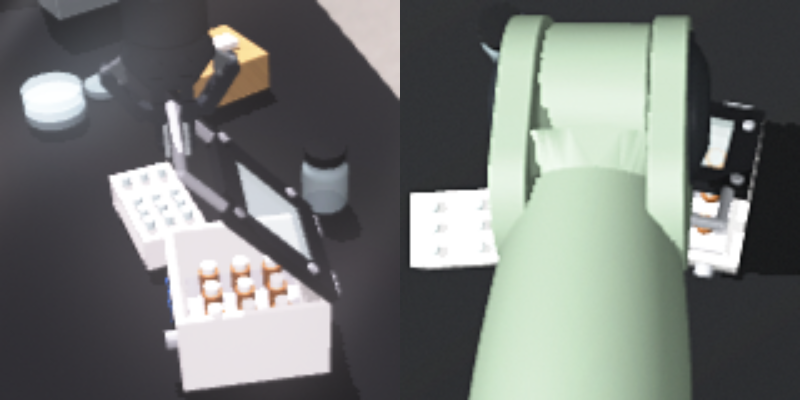

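The lid is open, the fingers hold the bar, and nothing else has been touched. The side crop shows the near end of the bar at (178, 180), the end of the near arm at the lid at (243, 210), and the near hinge corner at (335, 293). I'll check the angle from these image points before handing in.

Run:
```python
from h import *
ax=np.array([np.cos(-.163),np.sin(-.163),0]);ay=np.array([-ax[1],ax[0],0]);M=np.array([443.9,94.6,106]);H=M+215*ax-[0,0,6]
def on(uv,yo):  # ray onto chamber plane y=yo -> forward,up of hinge
    o,d=ray("side",uv);p=o+d*((H+yo*ay-o)@ay)/(d@ay);return -(p-H)@ax,(p-H)[2]
px=lambda x,y:(150+x/2.5,70+y/2.5)
a=on(px(178,180),-60);b=on(px(243,210),-60);c=on(px(335,293),-80);print(a,b,c)
print(np.degrees(np.arctan2(a[1],a[0])),np.degrees(np.arctan2(a[1]-c[1],a[0]-c[0])))
s=bot.get_state();B0=np.array([444.78,94.53,87.33]);d=s["tcp_pos"]-B0
print("kin angle",np.degrees(2*np.arcsin(np.linalg.norm(d)/2/215.1)),s["t"],s["contact_force"])
for t in(45,50,55):
    t=np.radians(t);P=H-60*ay-ax*(215*np.cos(t)-6*np.sin(t))+[0,0,215*np.sin(t)+6*np.cos(t)]
    q=proj("side",P);print((q-[150,70])*2.5)
```

```text
(np.float64(141.29636902043728), np.float64(160.8173286283877)) (np.float64(82.97055895260866), np.float64(118.31395155605139)) (np.float64(-4.203050292982355), np.float64(15.819185448188477))
48.697005268088596 44.9011317752516
kin angle 49.91081612198501 18.15 [-16.53392065   2.46797341  15.04994446]
[171.3777796  184.86116175]
[185.68977241 172.07148108]
[201.43664199 160.15172844]
```

The two estimates differ: about 47° from the image and 49.9° from the kinematics. I'll take one zoomed view with the predicted bar and arm positions marked.

Run:
```python
from h import *
ax=np.array([np.cos(-.163),np.sin(-.163),0]);ay=np.array([-ax[1],ax[0],0]);H=np.array([443.9,94.6,106])+215*ax-[0,0,6]
im=cv2.imread("pics/side_up.png")[95:200,200:300];z=cv2.resize(im,(571,600),interpolation=cv2.INTER_NEAREST)
for deg,c in((46,(0,0,255)),(50,(0,255,0)),(54,(255,100,0))):
    t=np.radians(deg);pt=lambda r:tuple(int(v) for v in (proj("side",H-60*ay-ax*(r*np.cos(t)-6*np.sin(t))+[0,0,r*np.sin(t)+6*np.cos(t)])-[200,95]+.5)*5.71)
    cv2.line(z,pt(215),pt(160),c,1)
cv2.imwrite("pics/z.png",z)
```

```text
(no output)
```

View pics/z.png

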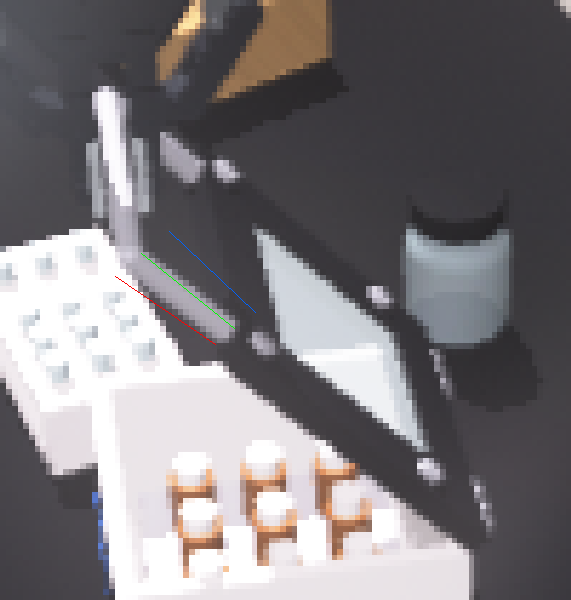

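In the zoom, the arm's centre line, (127, 257) to (225, 335), lies between the 46° and 50° marks, at about 49°. That agrees with the kinematics to within calibration error and is well inside ±5°, so I'm handing in.

```bash
python3 -c "
from bench import bot
s=bot.get_state();print(s['t'],s['tcp_pos'],s['gripper_force']);print(bot.sign_off())"
```

```text
18.15 [520.62739491  81.78062296 251.73611973] 39.39622521400452
the job is handed in; nothing more can be done
None
```

I pressed the vent pedal to its stop, held it and let it back up, then raised the lid by its bar and handed in at 18 s with the fingers still holding it at about 49–50°; the rack, jar and slide box were not touched.

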